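# Raise the sash of the optics hutch to its working height

### The job

Push the counterweighted sash of the light-guard hutch slowly up from beneath its lip until the top face of the lip is level with the diamond-shaped height tab on the post (the round tab is the cleaning height, ignore it), then take the hand away and leave the sash there. Only push with the fingers: do not pinch the lip between them and keep off the clear pane. Leave everything else where it stands.

Things in the scene. Friction and masses are not known exactly. Their poses are not given: they have to be found in the camera images.
- sash (a joint): how far the sash (the pane with its rim and lip, sliding straight up) has been raised, in m, 0 to 0.20; the lip's top face is 100 mm plus this above the table. Counterweighted: it stays where it is left, up or down, and takes about 3 N to move
- lip_top (a point): middle of the front edge of the top face of the lip, an aluminium ledge 260 mm wide along the sash's lower edge; moves with the sash. Its x axis points level into the hutch, away from the robot and square to the pane; y along the lip; z up. The pane's middle plane lies 47 mm further along x
- lip_nose (a point): lowest point, at mid-width, of the round bar (14 mm diameter, along y) under the lip's front edge: 18 mm below lip_top, 7 mm behind it along x; same axes. The fingers push up on this bar. Behind it the lip's underside is 8 mm higher. Free space below, but for small things standing on the base plate, at most 42 mm above the table
- hutch: the hutch, fixed: dark base plate 12 mm thick, 340 deep, 400 mm wide, reaching 80 mm in front of the posts; two aluminium posts, centres 160 mm either side of the middle, header 450 mm up; clear side guards behind. Origin on the table plane midway between the posts; x into the hutch, z up
- diamond_mark: level aluminium tab, diamond-shaped seen from above (square of 36 mm, corner forward, 51 mm from point to point, 4 mm thick), clamped on the front of one of the two posts, either side, 38 mm in front of the post's middle; origin at the middle of its top face, the height to which the lip's top face is brought. Fixed
- round_mark: level aluminium tab, a disc 46 mm in diameter and 4 mm thick, clamped in the same way on the other post; origin at the middle of its top face. Not the wanted height
- meter: orange hand-held multimeter lying flat, 170 x 85 x 45 mm; origin under its middle; leave alone
- lens_stand: round lens in a black ring on a steel post with a round foot, 112 mm tall, foot 52 mm across; origin under its foot; leave alone
- prism: glass block on a black round foot, 50 mm tall, standing on the round stage behind the pane; origin under its foot; leave alone
- thumbscrew: brass knurled screw standing head down on the hutch's base plate in front of or under the lip, 22 mm across, 28 mm tall; origin underneath; leave alone
- mount_block: black block 34 x 34 x 30 mm standing on the hutch's base plate in front of or under the lip; origin underneath; leave alone
- screwdriver: screwdriver lying on the table; leave alone
- cell_box: open black holder with two steel battery cells, 60 x 34 x 21 mm, flat on the table; origin underneath; leave alone

How it is judged:
By the outcome, as a careful person would: the job done as asked, in the order asked, and still so for the second after the job is handed in, with the robot touching nothing.
It also fails if it takes over 42 s, if anything falls off the work surface, if the arm or the gripper's body presses on something with over 40 N, if the wrist force passes 120 N, or if a joint passes its speed limit or range.

### The arm

A 7-joint arm with a two-finger parallel gripper is mounted at the origin on the work surface. World frame = base frame: x ahead of the robot, y to its left, z up, the work surface at z = 0. Lengths are in m, angles in rad, forces in N, time in s.
With the tool pointing down it reaches from about 0.4 to 0.875 m from the base axis. Payload 19.3 kg.
Tool frame: the origin (TCP) lies between the finger pads; the fingertips stand 22 mm ahead of it and the grasp point (between the pads) lies 3 mm ahead of it; z points along the fingers, y is the direction in which the jaws open and shut (so a half turn about z gives the same grasp; the last joint's range is limited). The gripper opens to 85 mm and grips with 20 to 120 N. Pads are 22 mm wide; open, the fingers measure 114 mm over their backs; the gripper's body (76 mm by 85 mm) begins 54 mm behind the grasp point. The pads swing forward as they close: fully open they stand 13 mm farther back than shut.
Start: joints at [-1.396, 0.521, -0.036, 1.599, 0.021, 1.021, -0.113], TCP at [0.151, 0.606, 0.253] pointing down, gripper open.
Joint ranges: [-2.91, 2.91], [-0.3, 2.13], [-1.5, 1.42], [0.17, 2.43], [-1.26, 4.41], [0.16, 1.93], [-2.52, 2.52]. Speed limits (rad/s): [1.89, 1.89, 2.39, 2.39, 3.01, 3.01, 3.01].

### API

Orientations are given as a 3x3 rotation matrix whose columns are the frame's x, y, z axes.
In Python, from rig import env gives the robot as it stands. The module is installed in compiled form; this text tells all that it offers.
- The arm moves only by the tool apply_moves, never from a script. Its arguments are lists of equal length, an entry for each row: "travel": the shift along the tool's x, y, z in m, a list of three; "angular": the turn, a rotation vector about the tool's x, y, z in rad, a list of three; "grip": the gripper command: -1 is fully open, 1 is shut, values between are in proportion. In form: {"travel": [[x, y, z], ...], "angular": [[wx, wy, wz], ...], "grip": [grip, ...]}. A call has 1 to 12 rows; each row is the pose to reach, as a shift and turn from the pose commanded when the call began, along the tool's axes at that moment; what a row does not reach only later rows make up. A row lasts 1/10 s, in which the tool goes at most 50 mm and 8.59 degrees, less where a joint would pass 70% of its speed; a pose out of reach is approached as far as the arm can. A call with a gripper value outside its range is refused whole. The fingers move at their own pace and stop on an object; "newtons" is the grip in N (left out, the last holds). Time passes only in rows, so rows that repeat a pose let the fingers close. It gives the time, the measured TCP pose, the force and the opening at its end, in the units of the state.
- env.sense(): the state, without advancing time (a new reading comes with each control period).
- env.get_image(name): name is "scene" or "top" or "wrist"; returns a dict with "image" (480x640x3 uint8, red, green, blue), "range_z" (480x640 float32, m along the optical axis (not along the pixel's ray), 0 where there is no reading), "mtx" (3x3 intrinsics, pixels), "dist" ([k1, k2, p1, p2, k3] as OpenCV has them; the pictures are not rectified), "cam_to_world" (4x4, takes a point from camera to world coordinates); the wrist camera has in their place "T_tool_cam" (4x4, takes a point from camera to tool coordinates, whose origin is the TCP and whose axes are the flange's). Camera axes: x right, y up, looking along -z (the intrinsics and any distortion apply to the point x, -y, -z); pixel columns grow to the right and rows downward; lengths in m; the calibration is good to about 2 mm. A picture is of the moment at which its call begins: read the wrist's pose just before it.
- env.sign_off(): hands the job in, once; it reports no verdict.
Trained networks look in a picture, given as the dict that the camera call returned (one of the last four; its "shot" number tells which), for a name from the list of things; names that differ only in an ending like _2 or _b are one class to them, and where a whole thing is asked for, a point or a joint stands for the part that bears it (a point fixed in the world has none). Each returns a list of dicts, best first, with "score" (0 to 1); they miss things now and then, are a little off and sometimes report something else, mostly with a low value. They report only what shows in the picture. A call takes as long as a camera call.
- env.recognise(picture, label): "extent" ([centre column, centre row, width, height] in pixels, round what is visible of it).
- env.regions_of(picture, label): "mask" (480x640 bool, what is visible of it) and "extent" ([centre column, centre row, width, height] in pixels, round what is visible of it).
- env.spot_point(picture, label): "pixel" ([row, column] in pixels: a listed point, or the origin of a listed thing).
The state is a dict: "clock": time; "q": joint angles; "qvel": joint speeds; "joint_efforts": joint torques, N m; "tool_pos": TCP position; "eef_rot": TCP orientation; "wrist_force": force on the tool from outside, world axes, zero at the start; "wrist_torque": the same for the moment, N m; "width": finger opening in m.
Only numpy, scipy, OpenCV 4.12 (cv2) and the standard library are available. Lean on these libraries where they do the work, as an engineer would, in place of code of your own. Each camera call takes 0.05 s, during which the arm holds its last target.

## Working session

There is one attempt and no reset: what is moved stays moved. The work goes in short steps, Python scripts to look and compute and a tool call to move; the robot and the scene stay as the last step left them, time stands still between calls to the robot, and variables do not carry over. Pictures are saved under pics/ and viewed, and the job is handed in when it is done.

Besides the shell and the picture viewer there is one more tool, called by a JSON object that holds its "name" and its "arguments", one argument or row to a line. apply_moves: Moves the arm, as the interface text tells. Its arguments: {"type":"object","properties":{"travel":{"type":"array","items":{"type":"array","items":{"type":"number"}}},"angular":{"type":"array","items":{"type":"array","items":{"type":"number"}}},"grip":{"type":"array","items":{"type":"number"}},"newtons":{"type":"number"}},"required":["travel","angular","grip"]}

```bash
mkdir -p pics; ls
cat > h.py <<'E'
import numpy as np, cv2
from rig import env
def snap(n,fn=None):
    p=env.get_image(n)
    if fn: cv2.imwrite('pics/'+fn,cv2.cvtColor(p['image'],cv2.COLOR_RGB2BGR))
    return p
def cam2world(p,s=None):
    if 'cam_to_world' in p: return np.array(p['cam_to_world'])
    T=np.eye(4);T[:3,:3]=s['eef_rot'];T[:3,3]=s['tool_pos'];return T@np.array(p['T_tool_cam'])
def unproj(p,uv,z,T):
    uv=np.array(uv,float).reshape(-1,1,2)
    n=cv2.undistortPoints(uv,np.array(p['mtx']),np.array(p['dist'])).reshape(-1,2)
    z=np.array(z).reshape(-1)
    c=np.c_[n[:,0]*z,-n[:,1]*z,-z]
    return c@T[:3,:3].T+T[:3,3]
def proj(p,P,T):
    P=np.atleast_2d(P);c=(P-T[:3,3])@T[:3,:3]
    c=c*[1,-1,-1]
    return cv2.projectPoints(c,np.zeros(3),np.zeros(3),np.array(p['mtx']),np.array(p['dist']))[0].reshape(-1,2)
E
python3 - <<'E'
from h import *
print(env.sense())
for n in ['scene','top','wrist']:
    s=env.sense();p=snap(n,n+'0.png');T=cam2world(p,s);print(n,T.round(3).tolist(),np.array(p['mtx']).round(1).tolist(),p['dist'])
    for l in ['lip_top','lip_nose','diamond_mark','round_mark','hutch','thumbscrew','mount_block','lens_stand','meter']:
        r=env.spot_point(p,l)
        for q in r[:2]:
            v,u=q['pixel'];zz=p['range_z'][int(np.clip(round(v),0,479)),int(np.clip(round(u),0,639))]
            print(l,round(q['score'],2),np.round(q['pixel'],1),zz, unproj(p,[u,v],zz,T).round(4))
E
```

```text
pics
{'clock': 0.0, 'q': array([-1.3962227 ,  0.52198831, -0.03636359,  1.59997916,  0.02118407,
        1.02109963, -0.11277784]), 'qvel': array([ 1.82015317e-04,  1.88878932e-03, -3.49664195e-04, -1.13855177e-04,
       -1.36905659e-06,  2.67070923e-04,  4.38501731e-04]), 'joint_efforts': array([ 2.07255805e-03, -9.27092028e+01,  1.98056392e+00, -3.69934845e+01,
        1.78048282e-02,  8.13373423e-03,  7.89773503e-05]), 'tool_pos': array([0.15139667, 0.60607692, 0.25275166]), 'eef_rot': array([[-9.70200624e-01,  2.42302912e-01, -2.19629129e-04],
       [ 2.42303007e-01,  9.70200037e-01, -1.06811798e-03],
       [-4.57239074e-05, -1.08950553e-03, -9.99999405e-01]]), 'wrist_force': array([-1.04508612,  0.84920464, -0.00708423]), 'wrist_torque': array([0.02263439, 0.03699088, 0.0334828 ]), 'width': 0.08518311528231153}
scene [[0.945, 0.311, -0.103, 0.481], [-0.328, 0.894, -0.306, -0.31], [-0.003, 0.323, 0.946, 1.193], [0.0, 0.0, 0.0, 1.0]] [[513.1, 0.0, 317.5], [0.0, 513.1, 238.3], [0.0, 0.0, 1.0]] [-0.08057447  0.          0.          0.          0.        ]
lip_top 0.59 [270.5 333.
[... 1052 characters left out ...]
]]
diamond_mark 0.71 [208.8 431.9] 1.0148202 [[ 0.631  -0.2074  0.1777]]
round_mark 0.64 [207.7 279.6] 0.9391569 [[0.6117 0.1095 0.2475]]
hutch 0.74 [205.9 349.4] 1.0721068 [[ 0.6464 -0.0369  0.1199]]
thumbscrew 0.56 [234.9 314.1] 1.1690369 [[0.5958 0.0407 0.0138]]
mount_block 0.43 [220.9 367.2] 1.1478846 [[ 0.628  -0.0858  0.0413]]
meter 0.86 [328.9 471.9] 1.1087352 [[ 0.378  -0.3281  0.0481]]
meter 0.28 [221.8 366.3] 1.1443218 [[ 0.6251 -0.0833  0.0445]]
wrist [[0.242, -0.922, -0.302, 0.074], [0.97, 0.23, 0.076, 0.626], [-0.0, -0.311, 0.95, 0.374], [0.0, 0.0, 0.0, 1.0]] [[387.2, 0.0, 318.4], [0.0, 387.2, 246.0], [0.0, 0.0, 1.0]] [-0.08079911  0.          0.          0.          0.        ]
```

View pics/scene0.png

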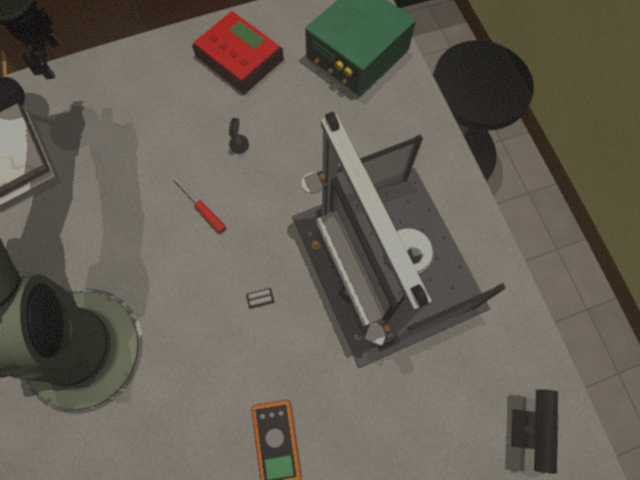

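View pics/top0.png

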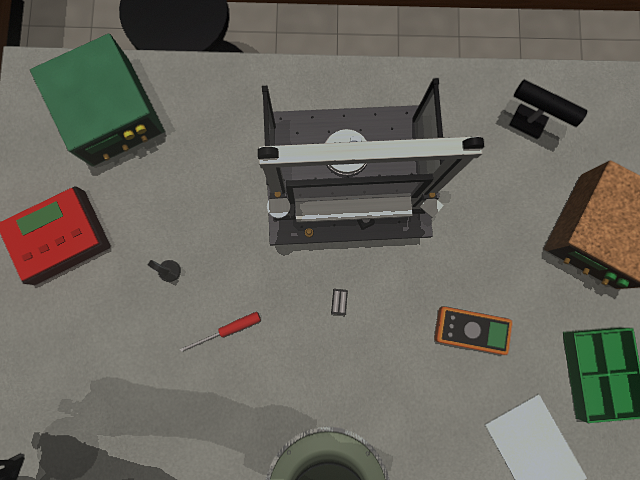

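```bash
cat > m.py <<'E'
from h import *
def cloud(n,fn=None):
    p=snap(n,fn);T=cam2world(p)
    vv,uu=np.mgrid[0:480,0:640]
    z=p['range_z'];P=unproj(p,np.c_[uu.ravel(),vv.ravel()],z.ravel(),T).reshape(480,640,3)
    P[z<=0]=np.nan
    return p,T,P
E
python3 - <<'E'
from m import *
for n in ['scene','top']:
    p,T,P=cloud(n)
    t=P[(P[...,0]>.3)&(P[...,0]<.5)&(abs(P[...,1])<.1)&(P[...,2]<.01)];print(n,'table z',np.median(t[:,2]),t[:,2].std())
    for l in ['lip_top','diamond_mark','round_mark','thumbscrew','mount_block','prism','cell_box','hutch']:
        for r in env.regions_of(p,l)[:2]:
            m=r['mask'];Q=P[m];Q=Q[~np.isnan(Q[:,0])]
            print(l,round(r['score'],2),m.sum(),np.round(r['extent']),'med',np.median(Q,0).round(4),'z pct',np.percentile(Q[:,2],[5,25,50,75,95]).round(4))
    roi=(P[...,0]>.58)&(P[...,0]<.72)&(abs(P[...,1]+.04)<.12)&(P[...,2]>.10)&(P[...,2]<.14)
    Q=P[roi];print('lip slab',len(Q),np.percentile(Q[:,2],[5,25,50,75,95]).round(4))
    im=p['image'].astype(int).sum(2)
    m2=roi&(im>380);Q=P[m2];print('bright',len(Q),np.percentile(Q[:,2],[5,25,50,75,95]).round(4),Q.min(0),Q.max(0))
    A=np.c_[Q[:,:2],np.ones(len(Q))];c=np.linalg.lstsq(A,Q[:,2],rcond=None)[0];print(c, (A@c-Q[:,2]).std())
    rect=cv2.minAreaRect(Q[:,:2].astype(np.float32)*1000);print(rect,cv2.boxPoints(rect))
    x0,y0=(280,160) if n=='scene' else (250,120)
    cv2.imwrite('pics/%s_c.png'%n,cv2.cvtColor(cv2.resize(p['image'][y0:y0+200 if n=='scene' else y0+150,x0:x0+200],None,fx=3,fy=3,interpolation=cv2.INTER_CUBIC),cv2.COLOR_RGB2BGR))
E
```

```text
scene table z -0.0004651511136937181 0.0023869668714659163
lip_top 0.89 5215 [356. 248.  78. 148.] med [ 0.6537 -0.0502  0.1271] z pct [0.1174 0.1207 0.1271 0.2287 0.2737]
round_mark 0.73 417 [315. 185.  29.  23.] med [0.6159 0.111  0.2471] z pct [0.2433 0.2457 0.2471 0.2487 0.2544]
round_mark 0.25 435 [378. 332.  31.  23.] med [ 0.6404 -0.2071  0.1776] z pct [0.1688 0.1758 0.1776 0.1796 0.1878]
thumbscrew 0.57 68 [318. 246.   8.   9.] med [0.5975 0.0499 0.0276] z pct [0.0158 0.0251 0.0276 0.0368 0.0402]
thumbscrew 0.2 454 [315. 183.  29.  29.] med [0.6179 0.1104 0.2472] z pct [0.2427 0.2455 0.2472 0.2489 0.2573]
mount_block 0.52 118 [345. 292.  10.  13.] med [ 0.6204 -0.0865  0.0407] z pct [0.0192 0.0369 0.0407 0.0429 0.0467]
mount_block 0.19 413 [380. 334.  32.  21.] med [ 0.64   -0.2073  0.1776] z pct [0.1719 0.1758 0.1776 0.1795 0.1871]
prism 0.65 243 [417. 253.  14.  25.] med [ 0.8024 -0.0566  0.0842] z pct [0.0454 0.0616 0.0842 0.0879 0.0901]
cell_box 0.95 308 [261. 299.  26.  18.] med [ 0.432  -0.0241  0.0184] z pct [0.0133 0.0158 0.0184 0.0206 0.0238]
hutch 0.66 26144 [400. 2
[... 1225 characters left out ...]
0122 0.0166 0.019  0.0213 0.0239]
cell_box 0.51 5513 [361. 199. 151.  49.] med [ 0.6566 -0.0464  0.1489] z pct [0.1192 0.1222 0.1489 0.2354 0.2749]
hutch 0.7 23980 [372. 162. 229. 172.] med [ 0.6655 -0.0504  0.1213] z pct [0.01   0.0134 0.1213 0.2752 0.4496]
lip slab 2403 [0.1181 0.1206 0.1221 0.1236 0.1293]
bright 358 [0.1186 0.1205 0.1219 0.1231 0.1252] [ 0.61253561 -0.15939658  0.11632273] [0.63744107 0.07961183 0.12763535]
[-0.11575131 -0.00942165  0.19397877] 0.001974616640609525
((624.884521484375, -40.10875701904297), (12.089926719665527, 239.77053833007812), 4.172787189483643) [[ 610.1322     79.01885 ]
 [ 627.579    -160.11609 ]
 [ 639.63684  -159.23636 ]
 [ 622.19006    79.898575]]
```

View pics/scene_c.png

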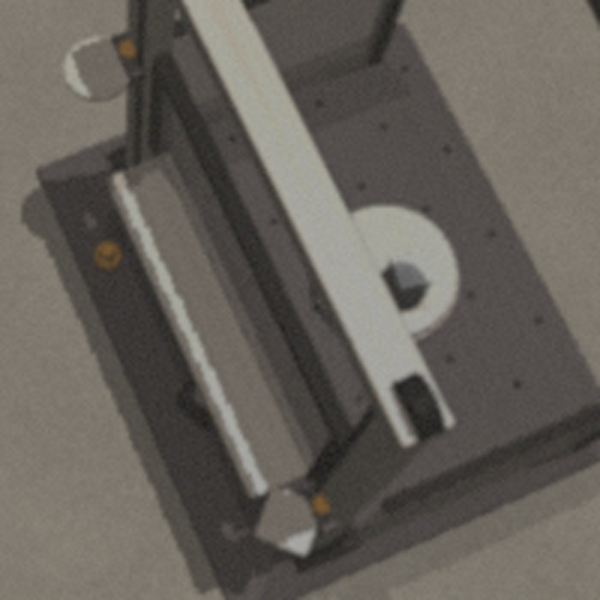

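View pics/top_c.png

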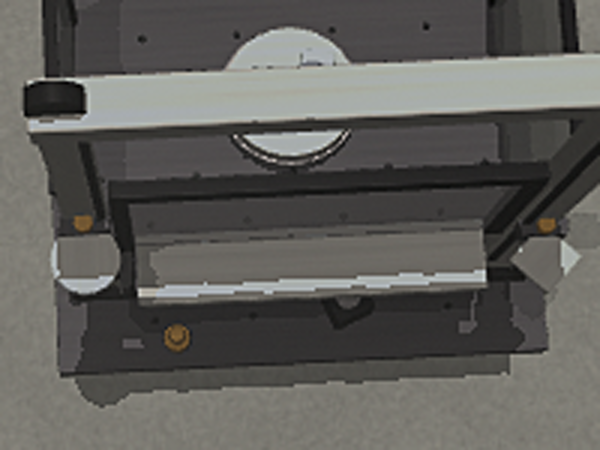

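View pics/wrist0.png

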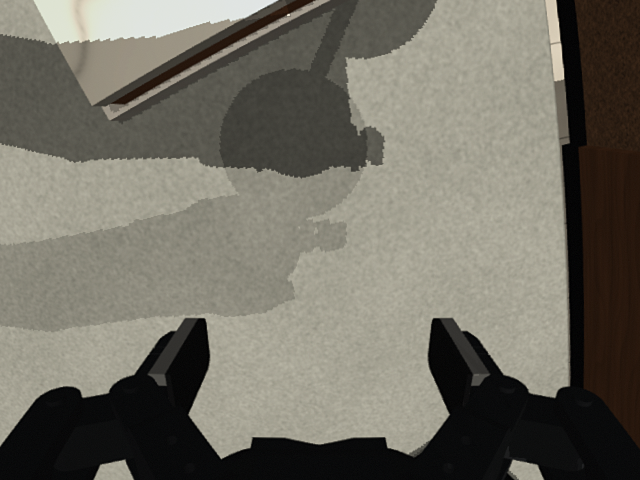

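{"name": "apply_moves", "arguments": {
  "travel": [
    [-0.03,-0.035,-0.01],
    [-0.06,-0.07,-0.02],
    [-0.1,-0.1,-0.03],
    [-0.13,-0.13,-0.035],
    [-0.16,-0.165,-0.04],
    [-0.19,-0.2,-0.05],
    [-0.23,-0.24,-0.05]
  ],
  "angular": [
    [0,0,0.1],
    [0,0,0.2],
    [0,0,0.3],
    [0,0,0.4],
    [0,0,0.5],
    [0,0,0.6],
    [0,0,0.7]
  ],
  "grip": [1,1,1,1,1,1,1]
}}

```text
clock: 3.1
tool_pos: [0.3136, 0.3222, 0.3044]
eef_rot: [[-0.583, 0.812, 0.001], [0.812, 0.583, 0.002], [0.001, 0.002, -1.0]]
wrist_force: [1.0, 1.4, -0.9]
width: -0.0001
```

```bash
cat > log.py <<'E'
from h import *
import json
s=env.sense()
json.dump({k:np.array(s[k]).tolist() for k in s},open('log.jsonl','a'));open('log.jsonl','a').write('\n')
for k in ['clock','q','tool_pos','eef_rot','wrist_force','width']: print(k,np.round(s[k],3).tolist())
E
python3 log.py
```

```text
clock 3.1
q [-1.109, 0.178, 0.206, 1.983, -0.044, 0.983, -0.259]
tool_pos [0.314, 0.322, 0.304]
eef_rot [[-0.583, 0.812, 0.001], [0.812, 0.583, 0.002], [0.001, 0.002, -1.0]]
wrist_force [0.994, 1.404, -0.86]
width -0.0
```

{"name": "apply_moves", "arguments": {
  "travel": [
    [-0.05,-0.01,-0.01],
    [-0.1,-0.02,-0.02],
    [-0.15,-0.03,-0.03],
    [-0.2,-0.04,-0.04]
  ],
  "angular": [
    [0.03,0,0.12],
    [0.07,0,0.24],
    [0.1,0.03,0.36],
    [0.15,0.1,0.46]
  ],
  "grip": [1,1,1,1]
}}

```text
clock: 3.5
tool_pos: [0.3947, 0.1441, 0.3428]
eef_rot: [[-0.156, 0.972, -0.175], [0.986, 0.165, 0.037], [0.064, -0.166, -0.984]]
wrist_force: [2.1, 0.8, -0.0]
width: -0.0003
```

```bash
python3 log.py
```

```text
clock 3.5
q [-0.787, 0.183, 0.436, 1.902, -0.182, 1.232, -0.114]
tool_pos [0.395, 0.144, 0.343]
eef_rot [[-0.156, 0.972, -0.175], [0.986, 0.165, 0.037], [0.064, -0.166, -0.984]]
wrist_force [2.07, 0.849, -0.01]
width -0.0
```

{"name": "apply_moves", "arguments": {
  "travel": [
    [-0.05,-0.01,-0.01],
    [-0.1,-0.02,0],
    [-0.14,0.02,0],
    [-0.16,0.03,0]
  ],
  "angular": [
    [0.03,-0.1,0.12],
    [0.07,-0.2,0.24],
    [0.1,-0.3,0.3],
    [0.15,-0.4,0.3]
  ],
  "grip": [1,1,1,1]
}}

```text
clock: 3.9
tool_pos: [0.4506, -0.0097, 0.3271]
eef_rot: [[0.043, 0.953, -0.298], [0.92, -0.155, -0.361], [-0.39, -0.259, -0.884]]
wrist_force: [-1.0, 1.0, 0.6]
width: 0.0002
```

```bash
python3 log.py
```

```text
clock 3.9
q [-0.708, 0.412, 0.571, 1.774, 0.106, 1.384, -0.28]
tool_pos [0.451, -0.01, 0.327]
eef_rot [[0.043, 0.953, -0.298], [0.92, -0.155, -0.361], [-0.39, -0.259, -0.884]]
wrist_force [-1.011, 1.027, 0.591]
width 0.0
```

```bash
cat > fk.py <<'E'
import numpy as np, json, itertools
from scipy.spatial.transform import Rotation as R
from scipy.optimize import least_squares
D=[dict(q=[-1.3962227,0.52198831,-0.03636359,1.59997916,0.02118407,1.02109963,-0.11277784],tool_pos=[0.15139667,0.60607692,0.25275166],
 eef_rot=[[-9.70200624e-01,2.42302912e-01,-2.196e-4],[2.42303e-1,9.702e-1,-1.068e-3],[-4.57e-5,-1.0895e-3,-0.99999]])]
D+=[json.loads(l) for l in open('log.jsonl') if l.strip()]
def rz(a):return R.from_euler('z',a).as_matrix()
def ry(a):return R.from_euler('y',a).as_matrix()
def fk(p,q,s,full=False):
    c,h,L1,L2,d,c7,a1,a2,a3,o1,o2,o3=p
    s1,s3,s5,s7=s
    M=rz(c+s1*q[0]);x=np.array([0,0,h]);M=M@ry(q[1]+o1)@rz(s3*q[2])
    x=x+M@[a1,0,L1];M=M@ry(q[3]+o2)@rz(s5*q[4]);x=x+M@[a2,0,L2];wc=x;fa=M[:,2]
    M=M@ry(q[5]+o3);M=M@rz(s7*q[6]+c7);x=x+M@[0,0,d]+0*a3
    return (x,M,wc,fa) if full else (x,M)
def res(p,s):
    r=[]
    for d in D:
        x,M=fk(p,d['q'],s);r+=list((x-d['tool_pos'])*3);r+=list(R.from_matrix(M.T@np.array(d['eef_rot'])).as_rotvec())
    return np.r_[r,1e-2*np.array(p[6:])]
def fit():
    best=None
    for s in itertools.product([1,-1],repeat=4):
      for c0,c7 in itertools.product([0,np.pi/2,np.pi,-np.pi/2],repeat=2):
        f=least_squares(res,[c0,.36,.42,.4,.26,c7]+[0]*6,args=(s,))
        if best is None or f.cost<best[0]: best=(f.cost,s,f.x)
    return best
if __name__=='__main__':
    b=fit();print(b[0],b[1],b[2].round(4));print(res(b[2],b[1])[:24].round(3))
    json.dump([list(b[1]),list(b[2])],open('fk.json','w'))
E
python3 fk.py
```

```text
0.001984961738048205 (-1, -1, -1, -1) [-0.1069  0.3781  0.5113  0.4622  0.2853  1.4662 -0.0264  0.0046 -0.
  0.0535  0.0354 -0.0902]
[ 0.018 -0.007  0.011  0.001 -0.003 -0.002 -0.019  0.013  0.     0.005
  0.013 -0.003  0.019  0.019 -0.001  0.017  0.011 -0.014 -0.015  0.003
 -0.01  -0.026 -0.005  0.019]
```

```bash
cat > fk2.py <<'E'
from fk import *
S=(-1,-1,-1,-1)
# p: c,h,L1,L2,d,c7, | o2,o3,o4,o5,o6, ax1,ay1, ax2,ay2, ax3,ay3(wrist->6/7), axs, ays
def fk(p,q,full=False):
    c,h,L1,L2,d,c7,o2,o3,o4,o5,o6,x1,y1,x2,y2,x3,y3,xs,ys,z3=p
    M=rz(c-q[0]);x=np.array([0,0,h])+M@[xs,ys,0];M=M@ry(q[1]+o2)@rz(-q[2]+o3)
    x=x+M@[x1,y1,L1];M=M@ry(q[3]+o4)@rz(-q[4]+o5);x=x+M@[x2,y2,L2];wc=x;fa=M[:,2]
    M=M@ry(q[5]+o6);x=x+M@[x3,y3,z3];M=M@rz(-q[6]+c7);x=x+M@[0,0,d]
    return (x,M,wc,fa) if full else (x,M)
def res(p,w=3e-3,W=D):
    r=[]
    for d in W:
        x,M=fk(p,d['q']);r+=list((x-d['tool_pos'])*3);r+=list(R.from_matrix(M.T@np.array(d['eef_rot'])).as_rotvec())
    return np.r_[r,w*np.array(p[6:])]
def fit():
    return least_squares(res,[-.1,.37,.48,.45,.285,1.5]+[0]*14)
if __name__=='__main__':
    f=fit();print(f.cost,f.x.round(4));print(f.fun[:6*len(D)].reshape(-1,6).round(4))
    json.dump(list(f.x),open('fk2.json','w'))
E
python3 fk2.py
```

```text
8.36818364965376e-09 [-0.0000e+00  3.2030e-01  5.2980e-01  4.2070e-01  3.0590e-01  1.5708e+00
  0.0000e+00 -0.0000e+00 -0.0000e+00  0.0000e+00 -0.0000e+00 -0.0000e+00
 -3.7500e-02 -0.0000e+00 -2.0000e-04  0.0000e+00 -2.0000e-04 -0.0000e+00
 -2.1300e-02  0.0000e+00]
[[-0. -0.  0. -0.  0. -0.]
 [ 0.  0. -0.  0.  0. -0.]
 [-0. -0. -0.  0. -0. -0.]
 [ 0. -0.  0. -0.  0.  0.]]
```

```bash
cat > ik.py <<'E'
from fk2 import fk,rz,ry,R
import numpy as np,json
from scipy.optimize import least_squares
P=np.array(json.load(open('fk2.json')))
lo=np.array([-2.91,-.3,-1.5,.17,-1.26,.16,-2.52]);hi=np.array([2.91,2.13,1.42,2.43,4.41,1.93,2.52])
def ik(x,M,q0,reg=1e-3,qr=None):
    qr=q0 if qr is None else qr
    f=least_squares(lambda q:np.r_[(fk(P,q)[0]-x)*5,R.from_matrix(M.T@fk(P,q)[1]).as_rotvec(),reg*(q-qr)],np.clip(q0,lo+.03,hi-.03),bounds=(lo+.02,hi-.02))
    e=f.fun[:6];return f.x,np.abs(e).max()
def Rt(beta,yaw=0.071,sgn=1):
    h=np.array([np.cos(yaw),np.sin(yaw),0]);Z=np.array([0,0,1.])
    z=np.cos(beta)*h-np.sin(beta)*Z;x=sgn*(np.cos(beta)*Z+np.sin(beta)*h)
    return np.c_[x,np.cross(z,x),z]
E
python3 - <<'E'
from ik import *
rng=np.random.default_rng(0)
qc=np.array([-0.708,0.412,0.571,1.774,0.106,1.384,-0.28])
x=np.array([.58,-.05,.08])
for b in [10,20,30]:
  for s in [1,-1]:
    sols=[]
    for k in range(60):
        q,e=ik(x,Rt(np.radians(b),sgn=s),rng.uniform(lo,hi))
        if e<5e-3: sols.append((np.abs(q-qc).max(),np.minimum(q-lo,hi-q).min(),q))
    sols.sort(key=lambda t:t[0])
    print(b,s,len(sols))
    for t in sols[:40:6]: print('  ',round(t[0],2),round(t[1],2),t[2].round(2))
E
```

```text
10 1 0
10 -1 37
   3.18 0.02 [ 1.3   2.11 -1.39  2.4   3.28  1.1   0.42]
   3.3 0.02 [ 1.18  1.86 -1.23  2.41  3.4   1.21  0.06]
   3.37 0.02 [ 1.02  1.62 -1.03  2.41  3.48  1.36 -0.29]
   3.37 0.02 [ 1.02  1.62 -1.03  2.41  3.48  1.36 -0.29]
   3.37 0.02 [ 1.02  1.62 -1.03  2.41  3.48  1.37 -0.29]
   3.37 0.02 [ 1.02  1.62 -1.03  2.41  3.48  1.37 -0.29]
   3.37 0.02 [ 1.01  1.62 -1.03  2.41  3.48  1.37 -0.29]
20 1 0
20 -1 0
30 1 0
30 -1 0
```

```bash
cat > s.py <<'E'
from ik import *
rng=np.random.default_rng(0)
qc=np.array([-0.708,0.412,0.571,1.774,0.106,1.384,-0.28])
for yw in [-50,-35,-20,0,20,35,50]:
 for b in [0,12,25]:
  for s in [1,-1]:
    sols=[]
    for k in range(14):
        M=Rt(np.radians(b),.071+np.radians(yw),sgn=s)
        q0=rng.uniform(lo,hi)
        if k%2: q0=np.clip(qc+rng.normal(0,.5,7),lo,hi)
        q,e=ik(np.array([.585,-.05,.08]),M,q0,3e-3,qc*0+(lo+hi)/2)
        if e<1e-2:
            q2,e2=ik(np.array([.615,-.047,.15]),M,q,3e-3)
            if e2<1e-2: sols.append((min(np.minimum(q-lo,hi-q).min(),np.minimum(q2-lo,hi-q2).min()),q,q2))
    sols.sort(key=lambda t:-t[0])
    if sols:
        t=sols[0];n=min(sols,key=lambda t:np.abs(t[1]-qc).max());print(yw,b,s,len(sols),'| margin',round(t[0],2),t[1].round(2),'| near',round(n[0],2),n[1].round(2))
E
time python3 s.py
```

```text
-50 0 1 8 | margin 0.28 [-0.69  1.27  0.13  2.13  1.72  1.48  1.3 ] | near 0.28 [-0.69  1.27  0.13  2.13  1.72  1.48  1.3 ]
-50 0 -1 10 | margin 0.09 [-0.37  1.25 -0.23  2.12  1.85  1.84 -1.71] | near 0.09 [-0.37  1.25 -0.23  2.12  1.85  1.84 -1.71]
-50 12 1 8 | margin 0.23 [-0.65  1.12  0.11  2.2   1.8   1.3   1.38] | near 0.23 [-0.65  1.12  0.11  2.2   1.8   1.3   1.38]
-50 12 -1 12 | margin 0.25 [-0.29  1.11 -0.32  2.18  1.89  1.68 -1.6 ] | near 0.25 [-0.29  1.11 -0.32  2.18  1.89  1.68 -1.6 ]
-50 25 1 4 | margin 0.2 [-0.57  0.95  0.08  2.23  1.85  1.08  1.5 ] | near 0.2 [-0.57  0.95  0.08  2.23  1.85  1.08  1.5 ]
-50 25 -1 13 | margin 0.22 [-0.18  0.97 -0.4   2.21  1.89  1.45 -1.46] | near 0.22 [-0.18  0.97 -0.4   2.21  1.89  1.45 -1.46]
-35 0 1 5 | margin 0.12 [-0.76  1.37  0.28  2.28  1.99  1.5   1.  ] | near 0.12 [-0.76  1.37  0.28  2.28  1.99  1.5   1.  ]
-35 0 -1 10 | margin 0.02 [-0.36  1.29 -0.14  2.27  2.13  1.91 -1.85] | near 0.02 [-0.36  1.29 -0.14  2.27  2.13  1.91 -1.85]
-35 12 1 4 | margin 0.08 [-0.71  1.21  0.26  2.35  2.15  1.34  1.09] | near 0.08 [-0.71  1.21  0.2
[... 2683 characters left out ...]
 1.48  2.01 -1.48  1.87  0.52  0.54 -0.09]
50 0 -1 4 | margin 0.02 [ 1.09  1.38 -0.74  1.89 -1.24  0.86 -1.74] | near 0.02 [ 1.09  1.38 -0.74  1.89 -1.24  0.86 -1.74]
50 12 1 14 | margin 0.02 [0.06 1.27 0.59 2.   4.36 1.91 1.44] | near 0.02 [ 1.42  1.78 -1.41  1.94  0.61  0.42 -0.3 ]
50 12 -1 8 | margin 0.02 [ 0.11  1.23  0.53  2.    4.39  1.84 -1.69] | near 0.02 [ 1.09  1.26 -0.78  1.95 -1.24  0.66 -1.83]
50 25 1 11 | margin 0.1 [ 1.32  1.5  -1.31  1.98  0.65  0.32 -0.51] | near 0.1 [ 1.32  1.5  -1.31  1.98  0.65  0.32 -0.51]
50 25 -1 11 | margin 0.02 [ 1.37  1.68 -1.48  1.98  1.06  0.51  2.29] | near 0.02 [ 1.02  1.11 -0.77  1.99 -1.24  0.49 -1.95]
real	3m12.156s
user	3m8.641s
sys	0m0.127s
```

```bash
cat > plan.py <<'E'
from ik import *
from rig import env
def rel(x0,M0,x,M): return M0.T@(x-x0), R.from_matrix(M0.T@M).as_rotvec()
YW=.071-np.radians(50);B=np.radians(12);M=Rt(B,YW)
hd=np.array([np.cos(YW),np.sin(YW),0])
C=np.array([.6176,-.038,.081])
E
python3 - <<'E'
from plan import *
s=env.sense();q=s['q'];x0,M0=s['tool_pos'],s['eef_rot']
print(np.abs(fk(P,q)[0]-x0).max())
qb,e=ik(C-.12*hd,M,np.array([-.65,1.12,.11,2.2,1.8,1.3,1.38]),3e-3);print(qb.round(2),e)
qq=qb
for d in [(-.12,.0),(0,0),(0,.075)]:
    qq,e=ik(C+d[0]*hd+[0,0,d[1]],M,qq,3e-3);print(qq.round(2),round(e,4))
N=24
for i in range(0,N+1):
    t=i/N; qi=q+(qb-q)*t; x,Mi,wc,fa=fk(P,qi,True)
    a,b=rel(x0,M0,x,Mi); print(i,a.round(3).tolist(),b.round(2).tolist(),'|',x.round(3),Mi[:,2].round(2),wc.round(2))
E
```

```text
1.8917169297694159e-07
[-0.81  1.1  -0.01  2.18  1.55  1.37  1.43] 3.062449123068285e-06
[-0.81  1.1  -0.01  2.18  1.55  1.37  1.43] 0.0
[-0.63  1.11  0.11  2.12  1.79  1.28  1.47] 0.0
[-0.65  0.94  0.13  2.18  1.77  1.25  1.58] 0.0
0 [-0.0, 0.0, -0.0] [0.0, -0.0, -0.0] | [ 0.451 -0.01   0.327] [-0.3  -0.36 -0.88] [0.54 0.1  0.6 ]
1 [-0.003, 0.001, 0.013] [0.02, -0.08, -0.12] | [ 0.447 -0.017  0.317] [-0.31 -0.43 -0.85] [0.54 0.12 0.58]
2 [-0.006, 0.002, 0.024] [0.04, -0.16, -0.23] | [ 0.445 -0.024  0.308] [-0.32 -0.5  -0.8 ] [0.54 0.13 0.55]
3 [-0.009, 0.003, 0.034] [0.06, -0.24, -0.35] | [ 0.443 -0.031  0.3  ] [-0.32 -0.57 -0.76] [0.54 0.14 0.53]
4 [-0.013, 0.006, 0.043] [0.09, -0.32, -0.47] | [ 0.443 -0.038  0.292] [-0.31 -0.63 -0.71] [0.54 0.16 0.51]
5 [-0.015, 0.009, 0.051] [0.13, -0.39, -0.59] | [ 0.444 -0.044  0.286] [-0.3  -0.69 -0.66] [0.53 0.17 0.49]
6 [-0.018, 0.014, 0.057] [0.17, -0.46, -0.71] | [ 0.446 -0.049  0.28 ] [-0.28 -0.75 -0.6 ] [0.53 0.18 0.46]
7 [-0.019, 0.019, 0.063] [0.21, -0.53, -0.84] | [ 0.449 -0.053  0.274] [-0.25 -0.8  -0.55] [0.52 0.19 0.44]
8 [-0.02, 0
[... 1101 characters left out ...]
2, -2.15] | [ 0.52  -0.022  0.183] [ 0.35 -0.92 -0.15] [0.41 0.26 0.23]
19 [0.062, 0.113, 0.118] [1.07, -1.25, -2.26] | [ 0.526 -0.013  0.169] [ 0.41 -0.9  -0.14] [0.4  0.26 0.21]
20 [0.078, 0.12, 0.127] [1.17, -1.3, -2.36] | [ 0.53  -0.002  0.154] [ 0.47 -0.87 -0.14] [0.39 0.26 0.2 ]
21 [0.096, 0.125, 0.136] [1.28, -1.35, -2.46] | [0.534 0.01  0.137] [ 0.53 -0.83 -0.15] [0.37 0.26 0.18]
22 [0.114, 0.13, 0.147] [-1.31, 1.32, 2.42] | [0.535 0.022 0.119] [ 0.59 -0.79 -0.16] [0.36 0.26 0.17]
23 [0.133, 0.133, 0.159] [-1.3, 1.25, 2.28] | [0.536 0.035 0.101] [ 0.64 -0.75 -0.18] [0.34 0.26 0.16]
24 [0.153, 0.134, 0.172] [-1.28, 1.18, 2.14] | [0.534 0.048 0.081] [ 0.68 -0.7  -0.21] [0.33 0.26 0.14]
```

{"name": "apply_moves", "arguments": {
  "travel": [
    [-0.003,0.001,0.013],
    [-0.006,0.002,0.024],
    [-0.009,0.003,0.034],
    [-0.013,0.006,0.043],
    [-0.015,0.009,0.051],
    [-0.018,0.014,0.057],
    [-0.019,0.019,0.063],
    [-0.02,0.024,0.068],
    [-0.019,0.031,0.072],
    [-0.018,0.038,0.076],
    [-0.015,0.046,0.079],
    [-0.01,0.054,0.083]
  ],
  "angular": [
    [0.02,-0.08,-0.12],
    [0.04,-0.16,-0.23],
    [0.06,-0.24,-0.35],
    [0.09,-0.32,-0.47],
    [0.13,-0.39,-0.59],
    [0.17,-0.46,-0.71],
    [0.21,-0.53,-0.84],
    [0.26,-0.6,-0.96],
    [0.31,-0.67,-1.08],
    [0.37,-0.74,-1.2],
    [0.43,-0.8,-1.33],
    [0.49,-0.86,-1.45]
  ],
  "grip": [1,1,1,1,1,1,1,1,1,1,1,1]
}}

```text
clock: 5.1
tool_pos: [0.476, -0.0546, 0.2429]
eef_rot: [[-0.994, -0.106, -0.02], [-0.015, 0.314, -0.949], [0.107, -0.944, -0.314]]
wrist_force: [1.1, 0.0, 0.5]
width: 0.0002
```

```bash
cat > go.py <<'E'
from plan import *
import sys
def rows(x1,M1,qg,N,via=None):
    s=env.sense();q=s['q'];x0,M0=s['tool_pos'],s['eef_rot']
    print('q',q.round(2),'x',x0.round(4),'F',np.round(s['wrist_force'],1),'t',s['clock'])
    qb,e=ik(x1,M1,qg,3e-3);print('qb',qb.round(2),round(e,4))
    A=[];Bv=[]
    for i in range(1,N+1):
        x,Mi,wc,fa=fk(P,q+(qb-q)*i/N,True);a,b=rel(x0,M0,x,Mi);A.append(a.round(3).tolist());Bv.append(b.round(2).tolist())
        print(x.round(3),wc.round(2),end=';')
    print();print(A);print(Bv)
E
python3 - <<'E'
from go import *
rows(C-.12*hd,M,np.array([-.81,1.1,-.01,2.18,1.55,1.37,1.43]),12)
E
```

```text
q [-0.78  0.76  0.3   1.98  0.82  1.36  0.59] x [ 0.476  -0.0546  0.2429] F [1.1 0.  0.5] t 5.1
qb [-0.81  1.1  -0.01  2.18  1.55  1.37  1.43] 0.0
[ 0.483 -0.052  0.236] [0.47 0.24 0.32];[ 0.491 -0.049  0.227] [0.46 0.25 0.3 ];[ 0.498 -0.044  0.218] [0.45 0.25 0.28];[ 0.506 -0.038  0.208] [0.44 0.26 0.26];[ 0.513 -0.03   0.196] [0.42 0.26 0.25];[ 0.519 -0.022  0.183] [0.41 0.26 0.23];[ 0.525 -0.012  0.169] [0.4  0.26 0.21];[ 0.53  -0.002  0.154] [0.38 0.26 0.2 ];[0.533 0.01  0.137] [0.37 0.26 0.18];[0.535 0.022 0.12 ] [0.36 0.26 0.17];[0.535 0.035 0.101] [0.34 0.26 0.16];[0.534 0.048 0.081] [0.33 0.26 0.14];
[[-0.008, 0.007, -0.0], [-0.016, 0.015, -0.001], [-0.025, 0.025, -0.003], [-0.034, 0.035, -0.006], [-0.042, 0.048, -0.009], [-0.05, 0.062, -0.013], [-0.057, 0.078, -0.018], [-0.063, 0.095, -0.024], [-0.069, 0.114, -0.029], [-0.073, 0.134, -0.035], [-0.076, 0.156, -0.042], [-0.077, 0.179, -0.048]]
[[0.05, -0.05, -0.13], [0.1, -0.1, -0.27], [0.16, -0.14, -0.4], [0.21, -0.18, -0.53], [0.27, -0.22, -0.67], [0.33, -0.26, -0.8], [0.39, -0.3, -0.94], [0.45, -0.34, -1.07], [0.51, -0.37, -1.2], [0.58, -0.41, -1.33], [0.64, -0.45, -1.46], [0.71, -0.48, -1.58]]
```

{"name": "apply_moves", "arguments": {
  "travel": [
    [-0.008,0.007,0.0],
    [-0.016,0.015,-0.001],
    [-0.025,0.025,-0.003],
    [-0.034,0.035,-0.006],
    [-0.042,0.048,-0.009],
    [-0.05,0.062,-0.013],
    [-0.057,0.078,-0.018],
    [-0.063,0.095,-0.024],
    [-0.069,0.114,-0.029],
    [-0.073,0.134,-0.035],
    [-0.076,0.156,-0.042],
    [-0.077,0.179,-0.048]
  ],
  "angular": [
    [0.05,-0.05,-0.13],
    [0.1,-0.1,-0.27],
    [0.16,-0.14,-0.4],
    [0.21,-0.18,-0.53],
    [0.27,-0.22,-0.67],
    [0.33,-0.26,-0.8],
    [0.39,-0.3,-0.94],
    [0.45,-0.34,-1.07],
    [0.51,-0.37,-1.2],
    [0.58,-0.41,-1.33],
    [0.64,-0.45,-1.46],
    [0.71,-0.48,-1.58]
  ],
  "grip": [1,1,1,1,1,1,1,1,1,1,1,1]
}}

```text
clock: 6.3
tool_pos: [0.5354, 0.0489, 0.0806]
eef_rot: [[0.139, -0.723, 0.677], [-0.153, -0.691, -0.707], [0.978, -0.005, -0.207]]
wrist_force: [0.4, 0.2, -0.3]
width: -0.0
```

Run:
```python
from go import *
from h import snap
s=env.sense();print(s['eef_rot'].round(3).tolist(), M.round(3).tolist())
for n in ['scene','wrist']: snap(n,n+'1.png')
rows(C-.12*hd,M,s['q'],2)
```

```text
[[0.139, -0.723, 0.677], [-0.153, -0.691, -0.707], [0.978, -0.005, -0.207]] [[0.145, -0.719, 0.68], [-0.149, -0.696, -0.703], [0.978, -0.0, -0.208]]
q [-0.9   1.11  0.1   2.18  1.52  1.27  1.42] x [0.5345 0.0489 0.0798] F [ 0.6 -0.5 -0.6] t 6.4
qb [-0.9   1.11  0.1   2.18  1.53  1.26  1.42] 0.0
[0.534 0.049 0.08 ] [0.33 0.26 0.14];[0.534 0.048 0.081] [0.33 0.26 0.14];
[[0.001, 0.0, 0.0], [0.001, 0.001, 0.0]]
[[0.0, -0.0, -0.0], [0.01, -0.0, -0.01]]
```

View pics/scene1.png

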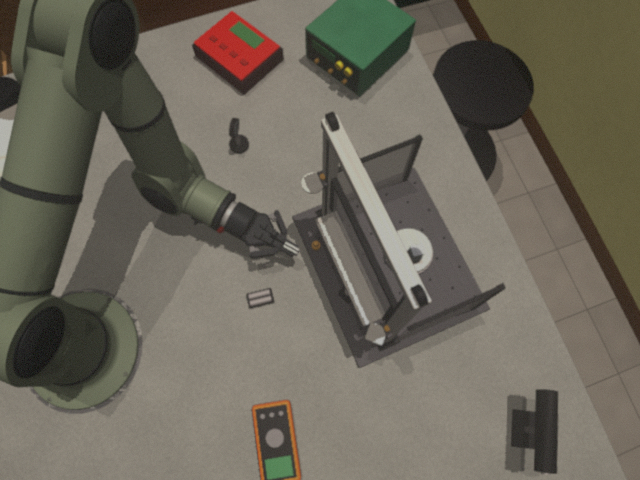

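View pics/wrist1.png

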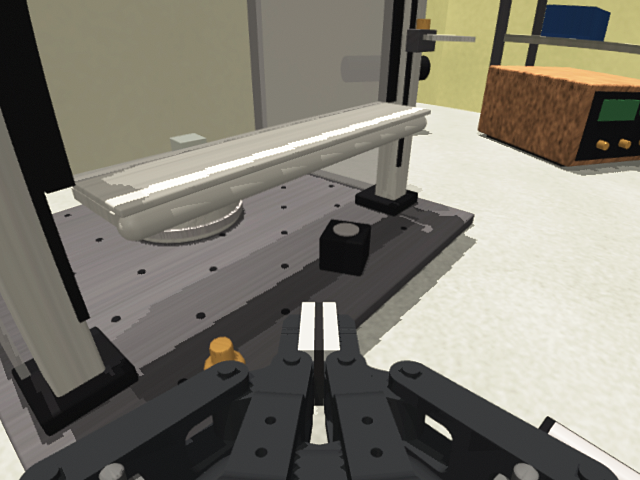

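Run:
```python
from h import *
s=env.sense();p=snap('wrist');Tc=np.array(p['T_tool_cam'])
vv,uu=np.mgrid[0:480:2,0:640:2]
z=p['range_z'][::2,::2].ravel();ok=z>0
X=unproj(p,np.c_[uu.ravel(),vv.ravel()][ok],z[ok],Tc)
m=(abs(X[:,0])<.05)&(X[:,2]<.03)&(X[:,2]>-.12)&(abs(X[:,1])<.09);G=X[m]
for a in np.arange(-.12,.03,.01):
    g=G[(G[:,2]>=a)&(G[:,2]<a+.01)]
    if len(g): print(round(a,3),len(g),'y',np.percentile(g[:,1],[1,99]).round(3),'x',np.percentile(g[:,0],[2,50,98]).round(3))
T=np.eye(4);T[:3,:3]=s['eef_rot'];T[:3,3]=s['tool_pos'];T=T@Tc
W=unproj(p,np.c_[uu.ravel(),vv.ravel()][ok],z[ok],T)
# lip near points in hutch-ish coords
yaw=.071;hx=np.array([np.cos(yaw),np.sin(yaw)]);hy=np.array([-hx[1],hx[0]])
O=np.array([.6193,-.047]);U=np.c_[(W[:,:2]-O)@hx,(W[:,:2]-O)@hy,W[:,2]]
for y in np.arange(-.13,.13,.02):
    k=(abs(U[:,1]-y)<.01)&(U[:,2]>.085)&(U[:,2]<.135)&(abs(U[:,0])<.03);g=U[k]
    if len(g)>5:
        t=g[g[:,2]>.115];print('lip y',round(y,2),len(g),'xmin',np.percentile(g[:,0],2).round(4),'z',np.percentile(g[:,2],[2,50,98]).round(4))
np.save('wr.npy',U)
```

```text
-0.08 7 y [-0.018  0.018] x [0.018 0.019 0.019]
-0.07 2592 y [-0.06  0.06] x [0.01  0.013 0.018]
-0.06 3454 y [-0.054  0.054] x [-0.002  0.011  0.017]
-0.05 2228 y [-0.046  0.047] x [-0.009  0.011  0.017]
-0.04 2453 y [-0.038  0.038] x [-0.009  0.01   0.013]
-0.03 992 y [-0.032  0.032] x [-0.008  0.011  0.013]
-0.02 340 y [-0.013  0.016] x [-0.01   0.01   0.012]
-0.01 291 y [-0.013  0.013] x [0.006 0.01  0.011]
-0.0 249 y [-0.013  0.014] x [0.006 0.007 0.011]
0.01 177 y [-0.08   0.013] x [0.006 0.011 0.046]
0.02 482 y [-0.089 -0.066] x [0.032 0.041 0.048]
lip y -0.13 33 xmin -0.0036 z [0.1089 0.1207 0.1216]
lip y -0.11 98 xmin -0.0042 z [0.1056 0.1208 0.1217]
lip y -0.09 124 xmin -0.0038 z [0.106  0.1205 0.1215]
lip y -0.07 133 xmin -0.0036 z [0.1062 0.1206 0.1214]
lip y -0.05 158 xmin -0.0038 z [0.1063 0.1206 0.1213]
lip y -0.03 176 xmin -0.0038 z [0.1058 0.1199 0.1217]
lip y -0.01 223 xmin -0.0039 z [0.1056 0.1204 0.1215]
lip y 0.01 262 xmin -0.0039 z [0.1058 0.1206 0.1216]
lip y 0.03 315 xmin -0.0039 z [0.1058 0.1202 0.1216]
lip y 0.05 390 xmin -0.0038 z [0.1057 0.12   0.1215]
lip y 0.07 456 xmin -0.0037 z [0.1055 0.12   0.1216]
lip y 0.09 565 xmin -0.004 z [0.1056 0.1199 0.1216]
lip y 0.11 699 xmin -0.0038 z [0.1058 0.12   0.1216]
```

```bash
cat > t.py <<'E'
from go import *
s=env.sense()
nose=np.array([.6225,-.0468,.1035])
for yw in [30,35,38,42]:
  for b in [0,5,10]:
    Y=.071-np.radians(yw);Mx=Rt(np.radians(b),Y)
    Ct=nose-Mx@[.011,0,.012]
    h=np.array([np.cos(Y),np.sin(Y),0]);q=s['q'];o=[]
    for X in [Ct-.1*h-[0,0,.014],Ct-[0,0,.014],Ct,Ct+[0,0,.06]]:
        q,e=ik(X,Mx,q,3e-3);o.append((np.minimum(q-lo,hi-q).min().round(2),round(e,4)))
    print(yw,b,o,q.round(2),Ct.round(3))
E
python3 t.py
```

```text
30 0 [(np.float64(0.04), np.float64(0.0)), (np.float64(0.16), np.float64(0.0)), (np.float64(0.14), np.float64(0.0)), (np.float64(0.07), np.float64(0.0))] [-0.77  1.23  0.39  2.36  2.16  1.47  1.03] [ 0.612 -0.042  0.092]
30 5 [(np.float64(0.02), np.float64(0.0059)), (np.float64(0.14), np.float64(0.0)), (np.float64(0.12), np.float64(0.0)), (np.float64(0.06), np.float64(0.0))] [-0.43  1.05 -0.    2.37  2.25  1.66  1.36] [ 0.611 -0.041  0.094]
30 10 [(np.float64(0.02), np.float64(0.0339)), (np.float64(0.12), np.float64(0.0)), (np.float64(0.1), np.float64(0.0)), (np.float64(0.05), np.float64(0.0))] [-0.3   0.97 -0.15  2.38  2.29  1.62  1.5 ] [ 0.61  -0.041  0.095]
35 0 [(np.float64(0.1), np.float64(0.0)), (np.float64(0.21), np.float64(0.0)), (np.float64(0.19), np.float64(0.0)), (np.float64(0.12), np.float64(0.0))] [-0.79  1.2   0.36  2.31  2.05  1.41  1.12] [ 0.612 -0.041  0.092]
35 5 [(np.float64(0.06), np.float64(0.0)), (np.float64(0.17), np.float64(0.0)), (np.float64(0.15), np.float64(0.0)), (np.float64(0.09), np.float64(0.0))] [-0.75  1.11  0.33  2.34  2.1   1.35  1.18] [ 0.611 -0.04
[... 855 characters left out ...]
6  1.25  1.3 ] [ 0.611 -0.039  0.095]
42 0 [(np.float64(0.19), np.float64(0.0)), (np.float64(0.27), np.float64(0.0)), (np.float64(0.25), np.float64(0.0)), (np.float64(0.19), np.float64(0.0))] [-0.81  1.16  0.34  2.24  1.89  1.34  1.25] [ 0.613 -0.039  0.092]
42 5 [(np.float64(0.16), np.float64(0.0)), (np.float64(0.24), np.float64(0.0)), (np.float64(0.22), np.float64(0.0)), (np.float64(0.16), np.float64(0.0))] [-0.78  1.08  0.31  2.27  1.93  1.28  1.31] [ 0.612 -0.039  0.094]
42 10 [(np.float64(0.13), np.float64(0.0)), (np.float64(0.21), np.float64(0.0)), (np.float64(0.2), np.float64(0.0)), (np.float64(0.15), np.float64(0.0))] [-0.74  1.    0.28  2.28  1.96  1.22  1.37] [ 0.612 -0.038  0.095]
```

```bash
cat >> plan.py <<'E'
nose=np.array([.6225,-.0468,.1035])
YW=.071-np.radians(35);M=Rt(np.radians(3),YW);hd=np.array([np.cos(YW),np.sin(YW),0])
Ct=nose-M@[.011,0,.012]
E
python3 - <<'E'
from go import *
s=env.sense()
rows(Ct-.05*hd-[0,0,.014],M,s['q'],5)
E
```

```text
q [-0.9   1.11  0.1   2.18  1.52  1.27  1.42] x [0.5349 0.0481 0.0812] F [-0.2 -0.5 -0. ] t 6.45
qb [-0.8   1.31  0.2   2.31  1.94  1.49  1.06] 0.0
[0.545 0.031 0.084] [0.33 0.24 0.13];[0.553 0.016 0.086] [0.32 0.21 0.12];[0.56  0.004 0.086] [0.32 0.19 0.11];[ 0.566 -0.006  0.084] [0.31 0.17 0.1 ];[ 0.569 -0.015  0.079] [0.31 0.14 0.1 ];
[[0.007, 0.005, 0.018], [0.012, 0.009, 0.034], [0.015, 0.012, 0.048], [0.015, 0.015, 0.059], [0.012, 0.019, 0.068]]
[[0.05, 0.05, -0.01], [0.1, 0.1, -0.02], [0.15, 0.13, -0.03], [0.21, 0.15, -0.04], [0.27, 0.15, -0.05]]
```

```bash
cat >> plan.py <<'E'
YW=.071-np.radians(37);M=Rt(np.radians(8),YW);hd=np.array([np.cos(YW),np.sin(YW),0])
Ct=nose-M@[.011,0,.012]
E
python3 - <<'E'
from go import *
s=env.sense()
rows(Ct-.05*hd-[0,0,.014],M,s['q'],5)
E
```

```text
q [-0.9   1.11  0.1   2.18  1.52  1.27  1.42] x [0.5349 0.0481 0.0812] F [-0.2 -0.5 -0. ] t 6.45
qb [-0.78  1.22  0.18  2.32  1.95  1.4   1.14] 0.0
[0.545 0.033 0.084] [0.33 0.24 0.14];[0.554 0.019 0.086] [0.33 0.22 0.13];[0.561 0.007 0.086] [0.32 0.2  0.13];[ 0.566 -0.003  0.084] [0.32 0.17 0.13];[ 0.569 -0.012  0.08 ] [0.31 0.15 0.12];
[[0.007, 0.003, 0.017], [0.012, 0.006, 0.032], [0.014, 0.009, 0.045], [0.015, 0.013, 0.057], [0.013, 0.017, 0.066]]
[[0.04, 0.03, -0.01], [0.09, 0.05, -0.02], [0.14, 0.07, -0.03], [0.18, 0.07, -0.04], [0.23, 0.07, -0.05]]
```

{"name": "apply_moves", "arguments": {
  "travel": [
    [0.007,0.003,0.017],
    [0.012,0.006,0.032],
    [0.014,0.009,0.045],
    [0.015,0.013,0.057],
    [0.013,0.017,0.066],
    [0.013,0.017,0.066],
    [0.013,0.017,0.066]
  ],
  "angular": [
    [0.04,0.03,-0.01],
    [0.09,0.05,-0.02],
    [0.14,0.07,-0.03],
    [0.18,0.07,-0.04],
    [0.23,0.07,-0.05],
    [0.23,0.07,-0.05],
    [0.23,0.07,-0.05]
  ],
  "grip": [1,1,1,1,1,1,1]
}}

```text
clock: 7.15
tool_pos: [0.5695, -0.0129, 0.0813]
eef_rot: [[0.11, -0.548, 0.829], [-0.074, -0.837, -0.543], [0.991, -0.002, -0.133]]
wrist_force: [-0.0, 0.9, -0.2]
width: -0.0001
```

Run:
```python
from go import *
from h import *
s=env.sense()
rows(Ct-[0,0,.014],M,s['q'],5)
p=snap('wrist','wrist2.png');snap('scene','scene2.png')
T=cam2world(p,s)
# check nose / fronts
a=M@[0,0,1];print(s['eef_rot'].round(3).tolist())
vv,uu=np.mgrid[0:480:2,0:640:2];z=p['range_z'][::2,::2].ravel();ok=z>0
W=unproj(p,np.c_[uu.ravel(),vv.ravel()][ok],z[ok],T)
hx=np.array([np.cos(.071),np.sin(.071)]);hy=np.array([-hx[1],hx[0]]);O=np.array([.6155,-.0473])
U=np.c_[(W[:,:2]-O)@hx,(W[:,:2]-O)@hy,W[:,2]]
for y in [-.1,-.05,0,.05,.1]:
    g=U[(abs(U[:,1]-y)<.01)&(U[:,2]>.085)&(U[:,2]<.135)&(abs(U[:,0])<.03)]
    if len(g)>5: print(y,len(g),np.percentile(g[:,0],2).round(4),np.percentile(g[:,2],[1,50,98]).round(4))
```

```text
q [-0.81  1.24  0.22  2.31  1.94  1.36  1.12] x [ 0.5695 -0.0129  0.0813] F [-0.   0.9 -0.2] t 7.15
qb [-0.74  1.23  0.28  2.26  2.05  1.33  1.15] 0.0
[ 0.578 -0.018  0.081] [0.32 0.15 0.12];[ 0.586 -0.023  0.08 ] [0.33 0.14 0.12];[ 0.595 -0.028  0.08 ] [0.34 0.14 0.12];[ 0.603 -0.034  0.08 ] [0.35 0.13 0.12];[ 0.611 -0.04   0.08 ] [0.36 0.13 0.12];
[[0.001, -0.001, 0.01], [0.002, -0.001, 0.019], [0.003, -0.001, 0.029], [0.004, -0.001, 0.039], [0.006, -0.001, 0.049]]
[[0.0, -0.0, 0.0], [0.0, -0.0, 0.0], [0.0, -0.0, 0.0], [0.0, -0.01, -0.0], [0.0, -0.01, -0.0]]
[[0.11, -0.548, 0.829], [-0.074, -0.837, -0.543], [0.991, -0.002, -0.133]]
-0.1 195 -0.0 [0.1055 0.1191 0.1215]
-0.05 292 0.0 [0.1048 0.1191 0.1214]
0 455 -0.0002 [0.105  0.119  0.1212]
0.05 736 -0.0005 [0.087  0.1188 0.1214]
0.1 1160 -0.0004 [0.1049 0.1188 0.1215]
```

View pics/wrist2.png

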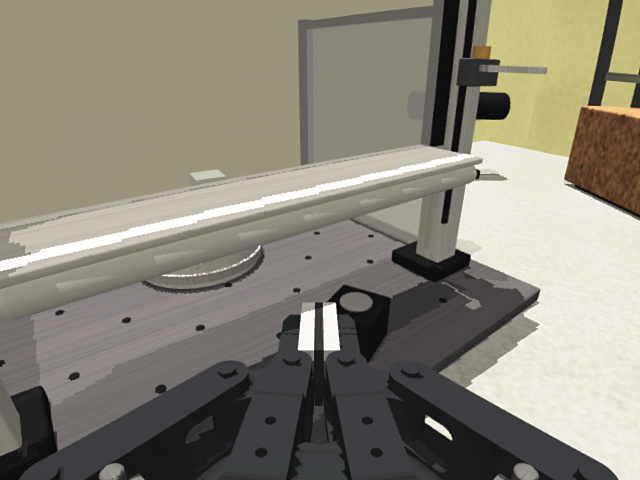

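View pics/scene2.png

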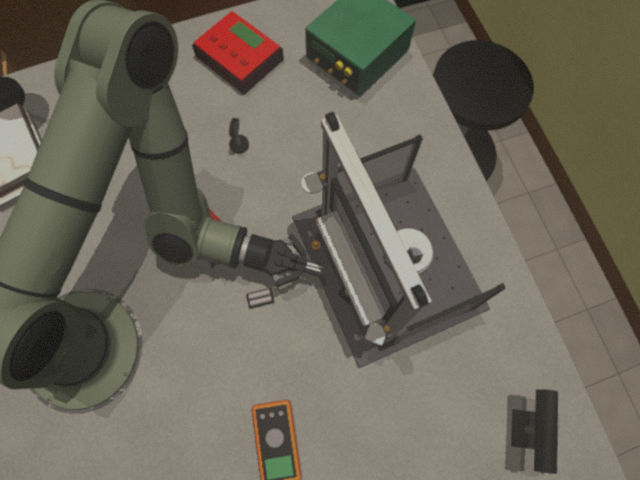

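{"name": "apply_moves", "arguments": {
  "travel": [
    [0.001,-0.001,0.01],
    [0.002,-0.001,0.02],
    [0.003,-0.001,0.03],
    [0.004,-0.001,0.04],
    [0.006,-0.001,0.049],
    [0.006,-0.001,0.049]
  ],
  "angular": [
    [0,0,0],
    [0,0,0],
    [0,0,0],
    [0,-0.005,0],
    [0,-0.005,0],
    [0,-0.005,0]
  ],
  "grip": [1,1,1,1,1,1]
}}

```text
clock: 7.85
tool_pos: [0.6118, -0.0397, 0.0804]
eef_rot: [[0.116, -0.546, 0.829], [-0.075, -0.837, -0.541], [0.99, 0.0, -0.139]]
wrist_force: [-0.7, 0.5, 0.7]
width: 0.0001
```

```bash
cat > look.py <<'E'
from h import *
import sys
s=env.sense();k=sys.argv[1]
p=snap('wrist','w%s.png'%k)
T=cam2world(p,s)
vv,uu=np.mgrid[0:480,0:640];z=p['range_z'].ravel();ok=z>0
W=unproj(p,np.c_[uu.ravel(),vv.ravel()][ok],z[ok],T)
hx=np.array([np.cos(.071),np.sin(.071)]);hy=np.array([-hx[1],hx[0]]);O=np.array([.6155,-.0473])
U=np.c_[(W[:,:2]-O)@hx,(W[:,:2]-O)@hy,W[:,2]]
print('t',s['clock'],'tcp',s['tool_pos'].round(4),'F',np.round(s['wrist_force'],1),'R',s['eef_rot'].round(3).tolist())
for y in [-.12,-.1,-.05,0]:
    g=U[(abs(U[:,1]-y)<.01)&(U[:,2]>.10)&(U[:,2]<.20)&(U[:,0]>.004)&(U[:,0]<.03)]
    if len(g)>5: print('lip top',y,len(g),np.percentile(g[:,2],[10,50,90]).round(4))
g=U[(U[:,1]<-.135)&(U[:,1]>-.19)&(U[:,2]>.165)&(U[:,2]<.19)&(U[:,0]<.03)&(U[:,0]>-.03)]
if len(g): print('diamond',len(g),g.mean(0).round(4),np.percentile(g[:,2],[2,10,50,90,98]).round(4))
E
python3 look.py 3; python3 -c "
from go import *
s=env.sense();print(rel(s['tool_pos'],s['eef_rot'],Ct,M), Ct)"
```

```text
t 7.85 tcp [ 0.6118 -0.0397  0.0804] F [-0.7  0.5  0.7] R [[0.116, -0.546, 0.829], [-0.075, -0.837, -0.541], [0.99, 0.0, -0.139]]
lip top -0.12 436 [0.1208 0.1211 0.1213]
lip top -0.1 533 [0.1208 0.1211 0.1215]
lip top -0.05 898 [0.1207 0.121  0.1213]
lip top 0 1547 [0.1206 0.1209 0.1212]
diamond 1836 [ 0.0156 -0.151   0.175 ] [0.1655 0.1678 0.1748 0.1822 0.1876]
(array([ 0.01405464,  0.00027282, -0.00183007]), array([0.00297359, 0.00012344, 0.0003028 ])) [ 0.61124131 -0.0395075   0.09427713]
```

View pics/w3.png

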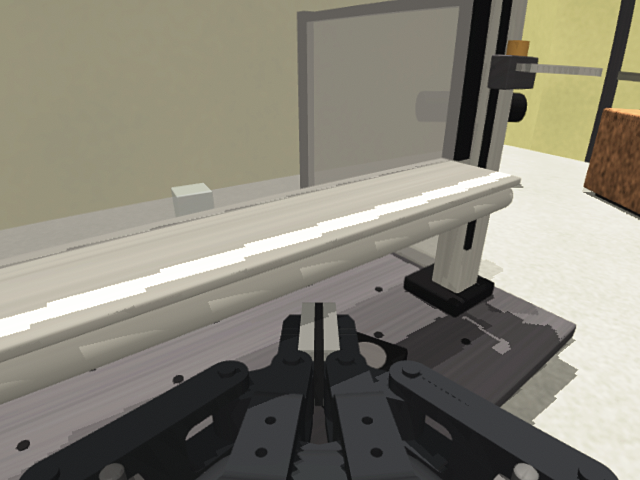

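{"name": "apply_moves", "arguments": {
  "travel": [
    [0.003,0,0],
    [0.006,0,-0.001],
    [0.009,0,-0.001],
    [0.011,0,-0.002],
    [0.013,0,-0.002],
    [0.015,0,-0.002],
    [0.017,0,-0.002],
    [0.019,0,-0.003],
    [0.021,0,-0.003],
    [0.023,0,-0.003],
    [0.025,0,-0.004],
    [0.027,0,-0.004]
  ],
  "angular": [
    [0,0,0],
    [0,0,0],
    [0,0,0],
    [0,0,0],
    [0,0,0],
    [0,0,0],
    [0,0,0],
    [0,0,0],
    [0,0,0],
    [0,0,0],
    [0,0,0],
    [0,0,0]
  ],
  "grip": [1,1,1,1,1,1,1,1,1,1,1,1]
}}

```text
clock: 9.1
tool_pos: [0.6109, -0.0385, 0.1074]
eef_rot: [[0.118, -0.545, 0.83], [-0.075, -0.838, -0.54], [0.99, 0.001, -0.14]]
wrist_force: [-2.6, 0.2, -2.2]
width: 0.0
```

```bash
python3 look.py 4
```

```text
t 9.1 tcp [ 0.6109 -0.0385  0.1074] F [-2.6  0.2 -2.2] R [[0.118, -0.545, 0.83], [-0.075, -0.838, -0.54], [0.99, 0.001, -0.14]]
lip top -0.12 488 [0.1342 0.1345 0.1348]
lip top -0.1 618 [0.1341 0.1344 0.1347]
lip top -0.05 989 [0.1339 0.1342 0.1345]
lip top 0 1709 [0.1338 0.1342 0.1345]
diamond 1955 [ 0.0137 -0.1523  0.1758] [0.1658 0.1688 0.1764 0.1811 0.1874]
```

View pics/w4.png

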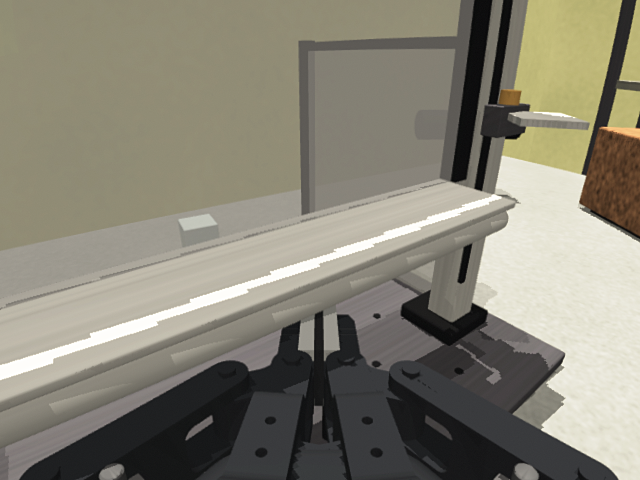

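{"name": "apply_moves", "arguments": {
  "travel": [
    [0.002,0,0],
    [0.004,0,-0.001],
    [0.006,0,-0.001],
    [0.008,0,-0.001],
    [0.01,0,-0.001],
    [0.012,0,-0.002],
    [0.014,0,-0.002],
    [0.016,0,-0.002],
    [0.018,0,-0.003],
    [0.02,0,-0.003],
    [0.022,0,-0.003],
    [0.024,0,-0.003]
  ],
  "angular": [
    [0,0,0],
    [0,0,0],
    [0,0,0],
    [0,0,0],
    [0,0,0],
    [0,0,0],
    [0,0,0],
    [0,0,0],
    [0,0,0],
    [0,0,0],
    [0,0,0],
    [0,0,0]
  ],
  "grip": [1,1,1,1,1,1,1,1,1,1,1,1]
}}

```text
clock: 10.35
tool_pos: [0.6112, -0.0385, 0.1314]
eef_rot: [[0.118, -0.545, 0.83], [-0.075, -0.838, -0.54], [0.99, 0.001, -0.14]]
wrist_force: [-2.7, 1.8, -3.2]
width: 0.0003
```

```bash
sed -i 's/^s=env.sense();k/s=env.sense();k/' look.py
cat >> look.py <<'E'
np.savez('w%s.npz'%k,U=U,uv=np.c_[uu.ravel(),vv.ravel()][ok])
E
python3 look.py 5
```

```text
t 10.35 tcp [ 0.6112 -0.0385  0.1314] F [-2.7  1.8 -3.2] R [[0.118, -0.545, 0.83], [-0.075, -0.838, -0.54], [0.99, 0.001, -0.14]]
lip top -0.12 487 [0.1583 0.1586 0.1589]
lip top -0.1 624 [0.1582 0.1585 0.1588]
lip top -0.05 998 [0.158  0.1583 0.1586]
lip top 0 1722 [0.1578 0.1583 0.1587]
diamond 2104 [ 0.0125 -0.1532  0.1763] [0.1661 0.1712 0.1767 0.1808 0.1876]
```

View pics/w5.png

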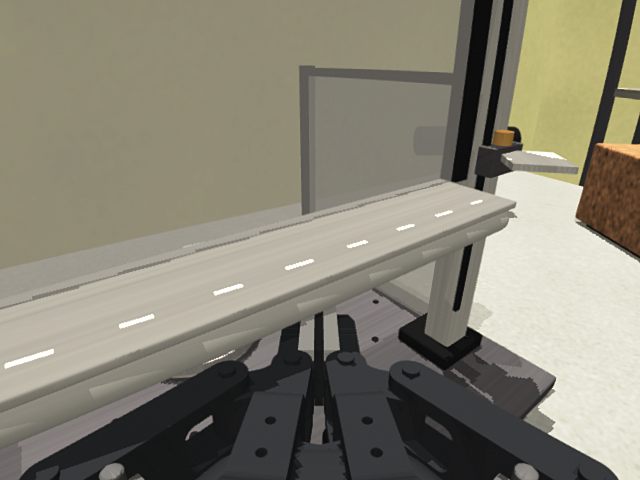

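Tab top face is at about (500–578, 152–170) in the wrist view; fit its plane from the depth.

```bash
cat > tab.py <<'E'
import numpy as np,sys
d=np.load('w%s.npz'%sys.argv[1]);U=d['U'];uv=d['uv']
c0,c1,r0,r1=map(int,sys.argv[2:6])
m=(uv[:,0]>=c0)&(uv[:,0]<=c1)&(uv[:,1]>=r0)&(uv[:,1]<=r1)&(U[:,1]>-.25)&(U[:,1]<-.12)&(abs(U[:,0])<.06)
for r in range(r0,r1+1):
    g=U[m&(uv[:,1]==r)]
    if len(g): print(r,len(g),np.median(g,0).round(4),g[:,2].min().round(4),g[:,2].max().round(4))
E
python3 tab.py 5 510 575 146 176
```

```text
146 13 [ 0.0255 -0.1691  0.1795] 0.1789 0.1804
147 13 [ 0.0254 -0.1678  0.179 ] 0.1782 0.1798
148 12 [ 0.0254 -0.1674  0.1784] 0.1776 0.1792
149 12 [ 0.0253 -0.1687  0.1776] 0.1768 0.1786
150 12 [ 0.0253 -0.1682  0.177 ] 0.1763 0.178
151 19 [ 0.0226 -0.1669  0.1771] 0.1768 0.1773
152 39 [ 0.0178 -0.1731  0.1768] 0.1764 0.1773
153 45 [ 0.0161 -0.1719  0.1768] 0.1763 0.1773
154 47 [ 0.0142 -0.1666  0.1768] 0.1763 0.1772
155 48 [ 0.0125 -0.1645  0.1768] 0.1764 0.1772
156 50 [ 0.0108 -0.1627  0.1768] 0.1762 0.1772
157 52 [ 0.0085 -0.1593  0.1769] 0.1765 0.1773
158 54 [ 0.0073 -0.158   0.1768] 0.1764 0.1773
159 55 [ 0.0051 -0.1552  0.1768] 0.1763 0.1776
160 57 [ 0.0037 -0.1533  0.1768] 0.1765 0.1773
161 59 [ 0.0026 -0.1517  0.1768] 0.1765 0.1773
162 61 [ 0.0014 -0.1495  0.1768] 0.1763 0.1773
163 63 [ 1.000e-04 -1.486e-01  1.768e-01] 0.1756 0.1771
164 64 [-0.0018 -0.1465  0.1767] 0.1754 0.1775
165 66 [-0.0019 -0.1458  0.1765] 0.1748 0.1771
166 66 [-0.0021 -0.1463  0.176 ] 0.1743 0.177
167 65 [-0.0023 -0.1459  0.1755] 0.1739 0.1766
168 65 [-0.0022 -0.1465  0.1749] 0.1731 0.1762
169 66 [-0.0025 -0.1466  0.1744] 0.1653 0.1757
170 65 [-0.0026 -0.1486  0.1738] 0.1636 0.1752
171 57 [-0.0039 -0.148   0.1734] 0.1634 0.1746
172 31 [-0.0093 -0.1535  0.1732] 0.1727 0.1741
173 9 [-0.0139 -0.1576  0.1731] 0.1729 0.1733
174 5 [-0.0146 -0.1586  0.1726] 0.1726 0.1728
```

{"name": "apply_moves", "arguments": {
  "travel": [
    [0.002,0,0],
    [0.004,0,-0.001],
    [0.006,0,-0.001],
    [0.008,0,-0.001],
    [0.01,0,-0.001],
    [0.012,0,-0.002],
    [0.0135,0,-0.002],
    [0.015,0,-0.002],
    [0.015,0,-0.002]
  ],
  "angular": [
    [0,0,0],
    [0,0,0],
    [0,0,0],
    [0,0,0],
    [0,0,0],
    [0,0,0],
    [0,0,0],
    [0,0,0],
    [0,0,0]
  ],
  "grip": [1,1,1,1,1,1,1,1,1]
}}

```text
clock: 11.3
tool_pos: [0.6114, -0.0387, 0.1467]
eef_rot: [[0.117, -0.545, 0.83], [-0.075, -0.838, -0.54], [0.99, 0.001, -0.14]]
wrist_force: [-1.1, 0.9, -1.4]
width: -0.0002
```

```bash
python3 look.py 6; python3 tab.py 6 510 575 166 190
```

```text
t 11.3 tcp [ 0.6114 -0.0387  0.1467] F [-1.1  0.9 -1.4] R [[0.117, -0.545, 0.83], [-0.075, -0.838, -0.54], [0.99, 0.001, -0.14]]
lip top -0.12 487 [0.1738 0.1741 0.1744]
lip top -0.1 624 [0.1737 0.1739 0.1742]
lip top -0.05 989 [0.1734 0.1737 0.1741]
lip top 0 1728 [0.1733 0.1737 0.1741]
diamond 2076 [ 0.0116 -0.154   0.1768] [0.1688 0.1733 0.1767 0.1808 0.1876]
166 5 [ 0.0285 -0.1743  0.1806] 0.1804 0.1809
167 8 [ 0.0267 -0.1727  0.1805] 0.1803 0.1812
168 9 [ 0.0257 -0.1707  0.1804] 0.1797 0.1808
169 8 [ 0.0254 -0.1697  0.18  ] 0.1791 0.1802
170 8 [ 0.0254 -0.1712  0.1791] 0.1788 0.1797
171 8 [ 0.0253 -0.171   0.1785] 0.1778 0.1792
172 7 [ 0.0254 -0.171   0.1778] 0.1772 0.1783
173 7 [ 0.0255 -0.1708  0.1772] 0.1764 0.178
174 12 [ 0.023  -0.1703  0.177 ] 0.1768 0.1773
175 15 [ 0.0216 -0.1687  0.177 ] 0.1768 0.1773
176 37 [ 0.0168 -0.1749  0.1768] 0.1761 0.1774
177 39 [ 0.015  -0.1725  0.1768] 0.1762 0.1772
178 40 [ 0.0132 -0.1687  0.1768] 0.1764 0.1774
179 41 [ 0.0121 -0.1667  0.1768] 0.1762 0.1775
180 43 [ 0.0109 -0.1651  0.1768] 0.1762 0.1774
181 45 [ 0.0093 -0.1637  0.1768] 0.1764 0.1772
182 45 [ 0.0081 -0.1617  0.1768] 0.1764 0.1773
183 47 [ 0.0068 -0.1605  0.1768] 0.1764 0.1772
184 48 [ 0.0057 -0.1586  0.1769] 0.1762 0.1774
185 50 [ 0.0042 -0.1567  0.1768] 0.1761 0.1774
186 50 [ 0.0033 -0.1547  0.1768] 0.1762 0.1777
187 52 [ 0.0023 -0.1539  0.1768] 0.1761 0.1773
188 53 [ 0.0006 -0.1524  0.1769] 0.1764 0.1773
189 55 [ 0.     -0.1503  0.1768] 0.1763 0.1774
190 56 [-0.0011 -0.1494  0.1769] 0.1762 0.1773
```

View pics/w6.png

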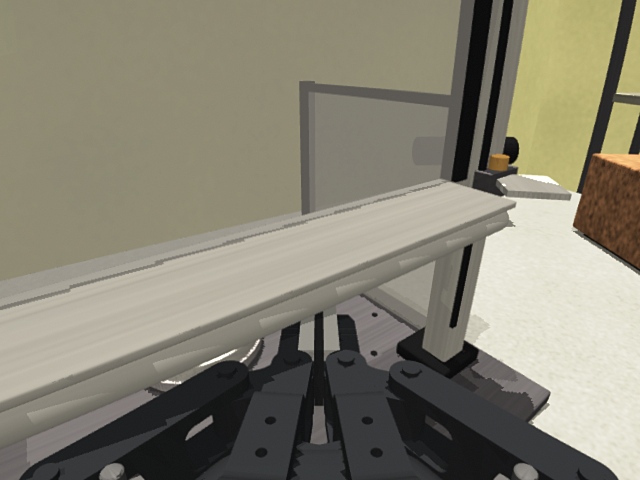

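{"name": "apply_moves", "arguments": {
  "travel": [
    [0.0008,0,0],
    [0.0016,0,0],
    [0.0022,0,0],
    [0.0026,0,-0.0004],
    [0.0026,0,-0.0004]
  ],
  "angular": [
    [0,0,0],
    [0,0,0],
    [0,0,0],
    [0,0,0],
    [0,0,0]
  ],
  "grip": [1,1,1,1,1]
}}

```text
clock: 11.85
tool_pos: [0.6114, -0.0387, 0.1493]
eef_rot: [[0.117, -0.545, 0.83], [-0.075, -0.838, -0.54], [0.99, 0.001, -0.139]]
wrist_force: [0.4, -0.3, -3.4]
width: -0.0
```

```bash
python3 look.py 7; python3 tab.py 7 510 575 182 188;python3 look.py 8; python3 tab.py 8 510 575 182 186
```

```text
t 11.85 tcp [ 0.6114 -0.0387  0.1493] F [ 0.4 -0.3 -3.4] R [[0.117, -0.545, 0.83], [-0.075, -0.838, -0.54], [0.99, 0.001, -0.139]]
lip top -0.12 488 [0.1763 0.1765 0.1768]
lip top -0.1 626 [0.1761 0.1764 0.1767]
lip top -0.05 991 [0.1759 0.1762 0.1765]
lip top 0 1737 [0.1758 0.1762 0.1765]
diamond 2016 [ 0.0111 -0.1545  0.1772] [0.1722 0.1739 0.1768 0.1809 0.1878]
182 38 [ 0.0134 -0.1697  0.1768] 0.1759 0.1773
183 41 [ 0.0117 -0.1674  0.1769] 0.1761 0.1774
184 42 [ 0.0109 -0.1656  0.1768] 0.1763 0.1775
185 44 [ 0.009  -0.1643  0.1769] 0.1762 0.1774
186 45 [ 0.0081 -0.1626  0.1769] 0.1764 0.1773
187 46 [ 0.0067 -0.1607  0.1768] 0.1761 0.1774
188 46 [ 0.0056 -0.1594  0.1769] 0.1763 0.1773
t 11.9 tcp [ 0.6114 -0.0387  0.1492] F [ 0.1  0.1 -2.4] R [[0.117, -0.545, 0.83], [-0.075, -0.838, -0.54], [0.99, 0.001, -0.14]]
lip top -0.12 486 [0.1762 0.1765 0.1768]
lip top -0.1 628 [0.1761 0.1764 0.1767]
lip top -0.05 1000 [0.1759 0.1762 0.1765]
lip top 0 1733 [0.1757 0.1762 0.1765]
diamond 2018 [ 0.011  -0.1544  0.1771] [0.1723 0.1738 0.1768 0.1809 0.1879]
182 39 [ 0.0132 -0.1691  0.1769] 0.1763 0.1773
183 41 [ 0.0121 -0.1677  0.1768] 0.1762 0.1772
184 42 [ 0.0105 -0.166   0.1768] 0.1764 0.1773
185 44 [ 0.009  -0.1641  0.1768] 0.1762 0.1772
186 45 [ 0.0082 -0.1631  0.1769] 0.1763 0.1772
```

{"name": "apply_moves", "arguments": {
  "travel": [
    [-0.004,0,0.0005],
    [-0.008,0,0.001],
    [-0.013,0,0.002],
    [-0.018,0,0.0025],
    [-0.018,0,0.0025],
    [-0.019,0,-0.005],
    [-0.021,0,-0.02],
    [-0.024,0,-0.04],
    [-0.027,0,-0.06],
    [-0.03,0,-0.08],
    [-0.032,0,-0.1],
    [-0.032,0,-0.1]
  ],
  "angular": [
    [0,0,0],
    [0,0,0],
    [0,0,0],
    [0,0,0],
    [0,0,0],
    [0,0,0],
    [0,0,0],
    [0,0,0],
    [0,0,0],
    [0,0,0],
    [0,0,0],
    [0,0,0]
  ],
  "grip": [1,1,1,1,1,1,1,1,1,1,1,1]
}}

```text
clock: 13.15
tool_pos: [0.5233, 0.0196, 0.1313]
eef_rot: [[0.119, -0.543, 0.831], [-0.075, -0.84, -0.538], [0.99, 0.001, -0.141]]
wrist_force: [0.4, -0.7, 0.5]
width: -0.0002
```

```bash
python3 look.py 9
python3 - <<'E'
from m import *
for n in ['scene','top']:
    p,T,Q=cloud(n,n+'9.png')
    hx=np.array([np.cos(.071),np.sin(.071)]);hy=np.array([-hx[1],hx[0]]);O=np.array([.6155,-.0473])
    U=np.c_[(Q.reshape(-1,3)[:,:2]-O)@hx,(Q.reshape(-1,3)[:,:2]-O)@hy,Q.reshape(-1,3)[:,2]]
    l=U[(U[:,0]>.004)&(U[:,0]<.026)&(abs(U[:,1])<.12)&(abs(U[:,2]-.177)<.012)]
    d=U[(abs(U[:,0]-.010)<.012)&(abs(U[:,1]+.16)<.012)&(abs(U[:,2]-.177)<.012)]
    print(n,len(l),np.median(l[:,2]),len(d),np.median(d[:,2]))
    A=np.c_[l,np.ones(len(l))];c=np.linalg.lstsq(A[:,[0,1,3]],l[:,2],rcond=None)[0];print(c)
E
```

```text
t 13.15 tcp [0.5233 0.0196 0.1313] F [ 0.4 -0.7  0.5] R [[0.119, -0.543, 0.831], [-0.075, -0.84, -0.538], [0.99, 0.001, -0.141]]
lip top -0.12 136 [0.1763 0.1766 0.1768]
lip top -0.1 168 [0.1762 0.1764 0.1766]
lip top -0.05 235 [0.1764 0.1766 0.1768]
lip top 0 320 [0.1762 0.1764 0.1766]
diamond 820 [ 0.0118 -0.1546  0.1775] [0.1728 0.174  0.1769 0.183  0.1881]
scene 1188 0.17613861102754835 147 0.17682173868047557
[1.26277851e-02 3.15016565e-05 1.75938346e-01]
top 1143 0.17728478578929818 125 0.17744324475230489
[ 0.01760715 -0.00096278  0.17701456]
```

View pics/w9.png

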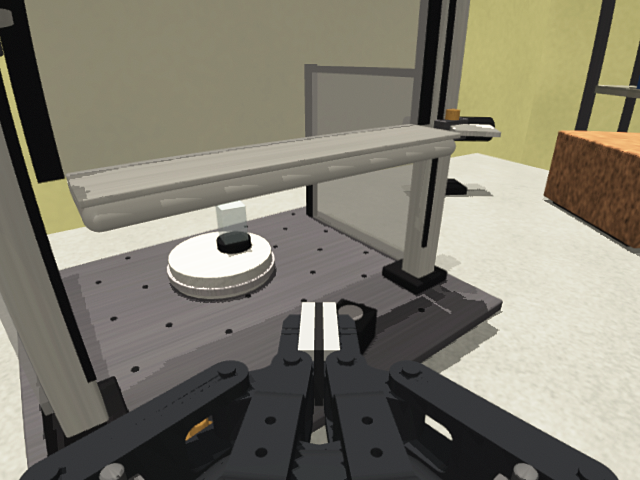

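View pics/scene9.png

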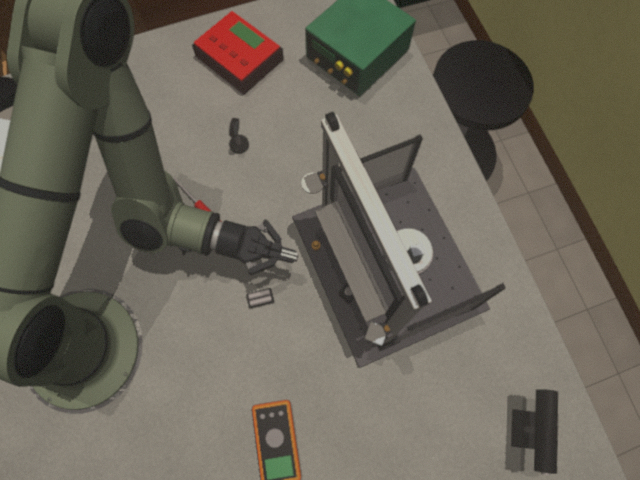

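```bash
python3 -c "
from rig import env
s=env.sense();print(s['clock'],abs(s['qvel']).max(),s['wrist_force']);print(env.sign_off())"
```

```text
13.3 0.011738888261223341 [-0.38001047 -0.62705055 -0.43968964]
the job is handed in; nothing more can be done
None
```

I pushed the sash up with the shut fingers under the round bar. It rose about 55 mm at roughly 20 mm/s, until the top face of the lip was level with the diamond tab on the right-hand post. I then lowered the hand 18 mm, drew it straight back about 100 mm clear of the lip, and handed the job in at about 13.3 s.

**Height:** after release, all three cameras put the lip slightly below the top of the tab:

| Camera | Lip below tab |
|---|---|
| Wrist | 0.3 mm |
| Top | 0.2 mm |
| Scene | 0.7 mm |

They disagree by up to about 0.5 mm. The top and scene depth readings are noisy, so I trusted the wrist camera. The wrist camera read the same lip height before and after the hand left, so the sash stayed where it was.

**Contact:** the wrist force readings between pushes stayed under about 5 N. After withdrawal the force was about zero.

**Other objects:** in the last picture the thumbscrew, mount block, cell box, lens stand and meter looked undisturbed. The arm partly hid the screwdriver. I judged these by eye and did not measure them again.

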